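Close a split hub casting on its dowels and hold it for tacking

ROBOT

A 7-joint arm with a two-finger parallel gripper is mounted at the origin on the work surface. World frame = base frame: x ahead of the robot, y to its left, z up, the work surface at z = 0. Lengths are in m, angles in rad, forces in N, time in s.
With the tool pointing down it reaches from about 0.425 to 0.95 m from the base axis. Payload 16.7 kg.
Tool frame: the origin (TCP) lies at the very end of the fingers, on their centre line; the grasp point (between the pads) lies 19 mm behind it; z points along the fingers, y is the line along which they close (so a half turn about z gives the same grasp; the last joint's range is limited). The gripper opens to 94 mm and grips with 3 to 60 N. Pads are 16 mm wide; open, the fingers measure 119 mm over their backs; the gripper's body (75 mm by 177 mm) begins 78 mm behind the grasp point.
Start: joints at [1.077, 0.426, 0.074, 1.606, -0.034, 1.111, -0.067], TCP at [0.227, -0.635, 0.205] pointing down, gripper open.
Joint ranges: [-2.85, 2.85], [-0.5, 2.14], [-1.23, 1.37], [0.21, 2.46], [-1.02, 4.16], [0.16, 2.05], [-2.73, 2.73]. Speed limits (rad/s): [1.89, 1.89, 2.39, 2.39, 3.01, 3.01, 3.01].

INTERFACE

Orientations are given as a 3x3 rotation matrix whose columns are the frame's x, y, z axes.
In Python, from cell import * gives the robot as it stands.
- The arm moves only by the tool play_rows, never from a script. Its argument "moves" is a list of rows, each an object with "grip": the finger opening in mm, from 0 to 94; "offset": the shift along the tool's x, y, z in mm, a list of three; "roll": the turn about the tool's z in degrees. A call has 1 to 12 rows; each row shifts and turns the commanded pose from where the row before left it, along the tool's axes as they then stand; what a row does not reach is not made up. A row lasts 1/10 s, in which the tool goes at most 50 mm and 8.59 degrees, less where a joint would pass 70% of its speed; a pose out of reach is approached as far as the arm can. A call is refused whole if a number of a shift passes 50 or a number of a turn 8.59, either way. A call with a gripper value outside its range is refused whole. The fingers move at their own pace and stop on an object; "force" is the grip in N (left out, the last holds). Time passes only in rows, so rows that do not move let the fingers close. It gives the time, the measured TCP pose, the force, the opening and the grip force at its end, in the units of the state.
- observe(): the state, without advancing time (a new reading comes with each control period).
- snapshot(name): name is "scene" or "top" or "wrist"; returns a dict with "color" (400x640x3 uint8, red, green, blue), "mtx" (3x3 intrinsics, pixels), "xyz" and "orientation" of the camera in the world. Camera axes: x right, y up, looking along -z (the intrinsics and any distortion apply to the point x, -y, -z); pixel columns grow to the right and rows downward; lengths in m; the calibration is good to about 2 mm. The wrist camera is an equidistant fisheye: a pixel r from the principal point sees the ray r / f radians off the axis. A picture is of the moment at which its call begins. There is no depth.
- finish_job(): hands the job in; it is judged then, once.
The state is a dict: "time_s": time; "joint_pos": joint angles; "joint_velocities": joint speeds; "tau": joint torques, N m; "tool_pos": TCP position; "tcp_rot": TCP orientation; "ft_force": force on the tool from outside, world axes, zero at the start; "moment": the same for the moment, N m; "grip_width": finger opening in m; "grasp_force": force on a finger pad.
Only numpy, scipy, OpenCV 4.12 (cv2) and the standard library are available. Lean on these libraries where they do the work, as an engineer would, in place of code of your own. Each camera call takes 0.05 s, during which the arm holds its last target. There are 200 camera calls.

TASK

The two halves of this cast-aluminium table hub have to be held together for tack welding: take the sawn offcut off the lower half's face and put it in the scrap bin, then fit the upper half onto the two dowels so that it sits flush all round. Finish while still holding it there, pressing it down onto the lower half with about 20 N; do not let go, and leave the pliers, wire brush and angle block where they lie.

Things in the scene. Friction and masses are not known exactly. Their poses are not given: they have to be found in the camera images.
- lower_face (a point): Centre of the flat upper (mating) face of the lower hub half, 45 mm above the table. The lower half is an aluminium casting fixed to the table, dull grey: block 150 mm (its x) by 70 mm (its y), on a flange 166 by 84 by 12 mm, with small scrolls (under 17 mm high) that reach 76 mm to either side along its y. Two upright steel dowels, 10 mm across, 20 mm tall (the top 5 mm tapers to 5 mm across), stand on the face at x = +55 and -55 mm, y = 0. z is up. Its place and yaw vary.
- upper_rib (a point): Centre of the grip rib of the loose upper hub half, 44 mm above its underside. The rib, 60 mm along x, 22 mm wide along y, 45 mm tall, stands in the middle of the plate's top; pinch it across y from above. Axes as the upper half's. The rib spans 22 to 67 mm above the underside.
- upper_seam (a point): Centre of the flat underside of the upper hub half: an aluminium plate 150 mm (x) by 70 mm (y) by 22 mm thick with the rib on top, about 0.45 kg, z up. Two holes 12 mm across go right through it at x = +55 and -55 mm, y = 0, and fit the dowels; either way round (half a turn) is right. It starts flat on the table on one side of the lower half, rib up, the bin on the other side; which side varies. Seated, its underside lies on the lower half's face.
- offcut_center (a point): Centre of the loose aluminium bar offcut, 45 mm (x) by 24 mm (y) by 20 mm tall, about 60 g, lying flat on the lower half's face between the dowels. Pinch it across its 24 mm width (y).
- scrap_bin_in (a point): Centre of the inner floor of the grey steel scrap bin, 4 mm above the table. The bin is fixed, open on top, 160 mm (x) by 120 mm (y) outside, 60 mm high, walls 4 mm thick.
- pliers: Loose pliers lying on the table, about 160 by 65 mm, under 20 mm high, beyond the work; leave alone. Origin under the pivot.
- wire_brush: Loose wire brush, 200 mm long (x), on the table beyond the work; leave alone. Origin underneath.
- angle_block: Loose red L-shaped angle block, about 90 by 75 by 20 mm, on the table beyond the work; leave alone. Origin underneath.
Mind the look-alikes: they are no part of the job. What is shaped like the part that bears upper_rib but green or red is not meant.

How it is judged:
On the way:
1. the offcut lies in the scrap bin, let go (x of offcut_center in the frame of scrap_bin_in between -0.078 and 0.078 m and y of offcut_center in the frame of scrap_bin_in between -0.058 and 0.058 m and z of offcut_center in the frame of scrap_bin_in between -0.005 and 0.045 m and linear speed of offcut below 0.05 m/s and contact force between offcut and the fingers below 0.2 N), for 0.2 s.
At the end, for the whole second after the job is handed in: Offcut at rest in the bin, let go. Upper half on the dowels: centres within 3 mm, underside within 3 mm of the face, long axes within 0.05 rad (either way round), tilt under 0.04 rad, still, robot touching it with over 3 N, pressed on the lower half with 10 to 60 N (weight alone: 5.3 N at most) (all of step 1 and horizontal distance between upper_seam and lower_face below 0.003 m and z of upper_seam in the frame of lower_face between -0.003 and 0.003 m and angle between the x axis of upper_seam and the x axis of lower_face, either way round below 0.05 rad and angle between upper_seam's own z axis and vertical below 0.04 rad and linear speed of upper_half below 0.02 m/s and contact force between upper_half and lower_half between 10 and 60 N and (contact force between upper_half and the fingers above 3 N or contact force between upper_half and the arm above 3 N)); the arm keeps its last pose, push and grip.
It fails at once if the pliers is moved more than 30 mm (distance of pliers from where it was at the start of the episode above 0.03 m).
It fails at once if the wire brush is moved more than 30 mm (distance of wire_brush from where it was at the start of the episode above 0.03 m).
It fails at once if the red angle block is moved more than 30 mm (distance of angle_block from where it was at the start of the episode above 0.03 m).
It also fails if it takes over 56 s, if anything falls off the work surface, if the arm or the gripper's body presses on something with over 40 N, if the wrist force passes 120 N, or if a joint passes its speed limit or range.

## Working session

There is one attempt and no reset: what is moved stays moved. The work goes in short steps, Python scripts to look and compute and a tool call to move; the robot and the scene stay as the last step left them, time stands still between calls to the robot, and variables do not carry over. Pictures are saved under pics/ and viewed, at most 13 in all, crops included, and the job is handed in when it is done.

Besides the shell and the picture viewer there is one more tool, called after "Request:" as name([rows], argument=value, ...), one row to a line, values as JSON. play_rows: Moves the arm, as the interface text tells. Its arguments: {"type":"object","properties":{"moves":{"type":"array"},"force":{"type":"number"}},"required":["moves"]}

```bash
mkdir -p pics; ls; python3 - <<'E'
from cell import *
import cv2,numpy as np,pickle
d={}
for n in("scene","top"):
    s=snapshot(n);d[n]=s;cv2.imwrite(f"pics/{n}0.png",s["color"][:,:,::-1])
    print(n,s["mtx"],s["xyz"],s["orientation"],s.keys())
pickle.dump(d,open("d0.pkl","wb"))
o=observe();print(o["tool_pos"],o["tcp_rot"],o["time_s"],o["grip_width"])
E
```

```text
pics
scene [[497.90738975   0.         311.28660964]
 [  0.         497.90738975 201.63895374]
 [  0.           0.           1.        ]] [ 0.88287837 -0.53591308  0.91209432] [[ 0.86727913 -0.38638824  0.31389655]
 [ 0.49780336  0.678601   -0.54008564]
 [-0.00432778  0.62466376  0.78088184]] dict_keys(['color', 'mtx', 'xyz', 'orientation'])
top [[405.6303669    0.         313.11258822]
 [  0.         405.6303669  196.71967677]
 [  0.           0.           1.        ]] [0.44215635 0.05458756 0.97831016] [[ 0.02065314  0.99414727 -0.10604081]
 [-0.99976221  0.01979379 -0.00915009]
 [-0.00699759  0.10620457  0.99431968]] dict_keys(['color', 'mtx', 'xyz', 'orientation'])
[ 0.22733379 -0.63515909  0.2048609 ] [[ 9.41491054e-01  3.37037618e-01 -4.88553568e-04]
 [ 3.37037951e-01 -9.41490517e-01  1.01248491e-03]
 [-1.18723051e-04 -1.11790658e-03 -9.99999368e-01]] 0.1 0.09403651385918974
```

View pics/top0.png

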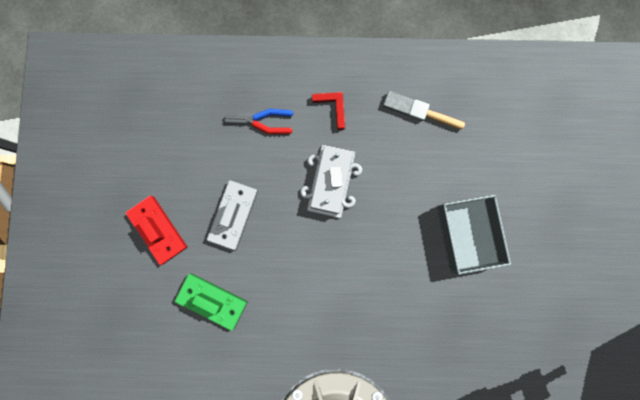

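View pics/scene0.png

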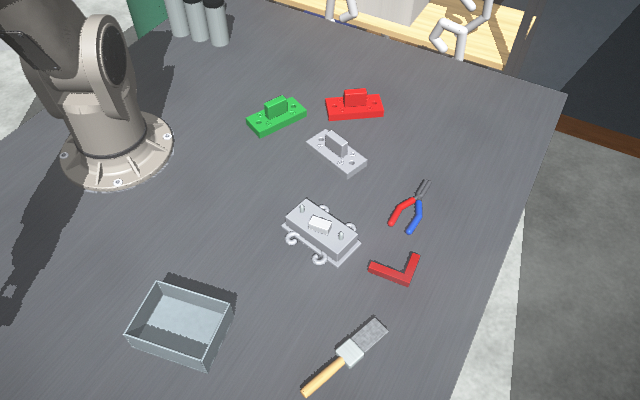

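The top view shows these candidates for the upper half: grey plate with rib at (232,215), green at (210,302) and red at (155,230). The grey one fits the description. The lower half is at (333,182), the offcut at (336,177) and the bin at (476,235). Next is a close crop.

```bash
python3 - <<'E'
import cv2,pickle,numpy as np
d=pickle.load(open("d0.pkl","rb"))
a=d["top"]["color"][140:260,200:360,::-1]
a=cv2.resize(a,None,fx=5,fy=5,interpolation=cv2.INTER_CUBIC)
for i in range(0,160,20): cv2.putText(a,str(200+i),(i*5,10),0,.35,(0,255,255),1);cv2.line(a,(i*5,0),(i*5,600),(0,255,255),1) if 0 else cv2.line(a,(i*5,12),(i*5,18),(0,255,255),1)
for i in range(0,120,20): cv2.putText(a,str(140+i),(0,i*5+4),0,.35,(0,255,255),1)
cv2.imwrite("pics/crop_top.png",a)
b=d["scene"]["color"][120:270,270:370,::-1]
b=cv2.resize(b,None,fx=4,fy=4,interpolation=cv2.INTER_CUBIC)
cv2.imwrite("pics/crop_scene.png",b)
E
```

```text
(no output)
```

View pics/crop_top.png

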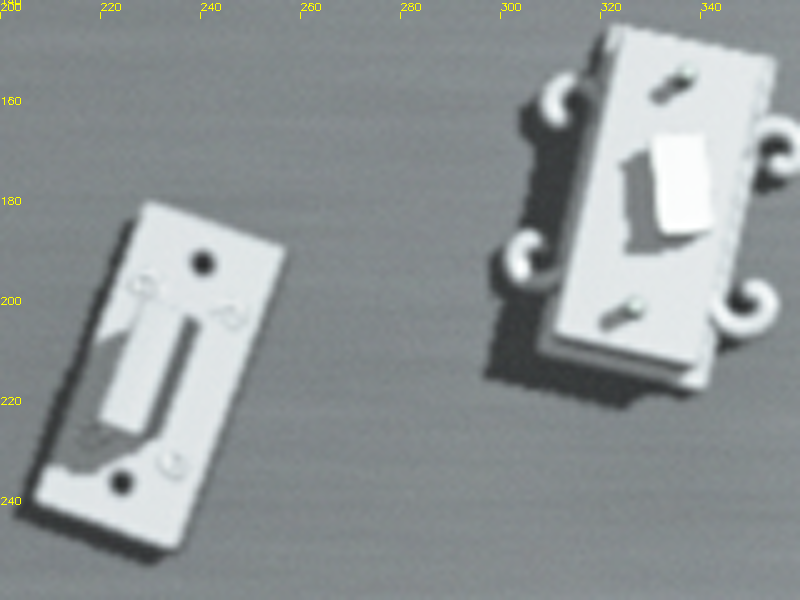

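The crop confirms the grey plate. Its corners are near (229,180), (257,189), (236,250) and (207,240), with open dark holes. The lower face carries the offcut at (336,177).

```bash
cat > h.py <<'E'
import cv2,pickle,numpy as np
def ray(s,uv,z):
    K=s["mtx"];uv=np.atleast_2d(uv).astype(float)
    d=np.c_[(uv[:,0]-K[0,2])/K[0,0],-(uv[:,1]-K[1,2])/K[1,1],-np.ones(len(uv))]@np.array(s["orientation"]).T
    c=np.array(s["xyz"]);return c+d*((z-c[2])/d[:,2])[:,None]
def rect(P):
    P=P[:,:2];c=P.mean(0);e=np.linalg.norm(np.roll(P,-1,0)-P,axis=1)
    l=(P[1]+P[0]-P[2]-P[3]);return c.round(4),e.round(4),np.degrees(np.arctan2(l[1],l[0])).round(2)
E
python3 - <<'E'
from h import *
d=pickle.load(open("d0.pkl","rb"));s=d["top"]
f=lambda q:(np.array(q)+.5)/5-.5+[200,140]
print("plate",rect(ray(s,f([(147,202),(286,247),(180,549),(34,500)]),.022)))
h=ray(s,f([(203,263),(122,482)]),.022)[:,:2];print("holes",h.round(4),h.mean(0),np.linalg.norm(h[0]-h[1]),np.degrees(np.arctan2(*(h[0]-h[1])[::-1])))
print("face",rect(ray(s,f([(612,24),(776,60),(705,372),(553,332)]),.045)))
h=ray(s,f([(687,75),(637,304)]),.065)[:,:2];print("dowels",h.round(4),h.mean(0),np.linalg.norm(h[0]-h[1]),np.degrees(np.arctan2(*(h[0]-h[1])[::-1])))
print("offcut",rect(ray(s,f([(652,134),(704,133),(712,228),(662,236)]),.065)))
print("bin",rect(ray(s,[(444,205),(495,196),(510,265),(459,275)],.06)))
E
```

```text
plate (array([0.4986, 0.2542]), array([0.0701, 0.1502, 0.0728, 0.15  ]), np.float64(-17.8))
holes [[0.5515 0.2369]
 [0.4471 0.2709]] [0.49932011 0.25388447] 0.10974829932413462 -18.044971642327738
face (array([0.5846, 0.0203]), array([0.0786, 0.1501, 0.0724, 0.1476]), np.float64(-10.81))
dowels [[0.6376 0.0103]
 [0.5318 0.0314]] [0.58469727 0.02087205] 0.10784877786660027 -11.27521124260077
offcut (array([0.5877, 0.0117]), array([0.0237, 0.0439, 0.023 , 0.0471]), np.float64(6.01))
bin (array([ 0.4611, -0.307 ]), array([0.118 , 0.1569, 0.1164, 0.1588]), np.float64(11.02))
```

View pics/crop_scene.png

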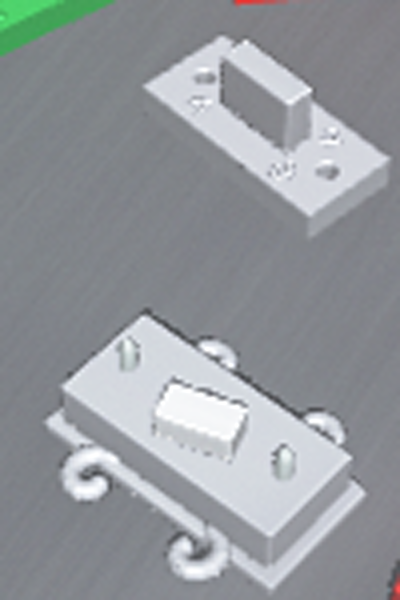

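Measured sizes fit: plate 150x71, hole spacing 110, dowel spacing 108, offcut 45x23. I'm now moving toward the offcut.

```bash
cat > go.py <<'E'
# remaining shift (tool axes after the roll, mm) and roll (deg) to a target x y z yaw(of tool x)
import sys,numpy as np
from cell import *
x,y,z,w=map(float,sys.argv[1:5]);o=observe();R=np.array(o["tcp_rot"]);p=np.array(o["tool_pos"])
yaw=np.degrees(np.arctan2(R[1,0],R[0,0]));r=-((w-yaw+180)%360-180)
a=np.radians(w);T=np.array([[np.cos(a),np.sin(a),0],[np.sin(a),-np.cos(a),0],[0,0,-1]])
print("t",o["time_s"],"pos",p.round(4),"yaw",yaw.round(2),"roll",r.round(2),"shift",(T.T@([x,y,z]-p)*1000).round(1),"F",np.round(o["ft_force"],1),"M",np.round(o["moment"],2),"grip",np.round(o["grip_width"],4),np.round(o["grasp_force"],1),"q",np.round(o["joint_pos"],2),"tilt",R[:2,2].round(4))
E
```

Request:
play_rows([
  {"grip": 60,"offset": [0,0,0],"roll": 6.85},
  {"grip": 60,"offset": [0,0,0],"roll": 6.85},
  {"grip": 60,"offset": [28,-40,0],"roll": 0},
  {"grip": 60,"offset": [28,-40,0],"roll": 0},
  {"grip": 60,"offset": [28,-40,0],"roll": 0},
  {"grip": 60,"offset": [28,-40,0],"roll": 0},
  {"grip": 60,"offset": [28,-40,0],"roll": 0},
  {"grip": 60,"offset": [28,-40,0],"roll": 0},
  {"grip": 60,"offset": [28,-40,0],"roll": 0},
  {"grip": 60,"offset": [28,-40,0],"roll": 0},
  {"grip": 60,"offset": [28,-40,0],"roll": 0},
  {"grip": 60,"offset": [28,-40,0],"roll": 0},
], force=30)

```text
time_s: 1.3
tool_pos: [0.4646, -0.2065, 0.2055]
tcp_rot: [[0.995, 0.104, 0.0], [0.104, -0.995, -0.0], [0.0, 0.0, -1.0]]
ft_force: [0.2, 0.0, -0.4]
grip_width: 0.0598
grasp_force: 0.0
```

```bash
python3 go.py .5875 .0125 .16 6
```

```text
t 1.3 pos [ 0.4646 -0.2065  0.2055] yaw 5.99 roll -0.01 shift [ 145.1 -205.    45.5] F [ 0.2  0.  -0.4] M [-0.04 -0.09 -0.01] grip 0.0598 0.0 q [ 0.43  0.16 -0.15  1.97  0.03  1.02 -1.2 ] tilt [ 0.     -0.0001]
```

Request:
play_rows([
  {"grip": 60,"offset": [28,-40,0],"roll": 0},
  {"grip": 60,"offset": [28,-40,0],"roll": 0},
  {"grip": 60,"offset": [28,-40,0],"roll": 0},
  {"grip": 60,"offset": [28,-40,10],"roll": 0},
  {"grip": 60,"offset": [28,-40,20],"roll": 0},
  {"grip": 60,"offset": [5,-5,15],"roll": 0},
  {"grip": 60,"offset": [0,0,0],"roll": 0},
  {"grip": 60,"offset": [0,0,0],"roll": 0},
])

```text
time_s: 2.1
tool_pos: [0.5852, 0.0071, 0.1614]
tcp_rot: [[0.995, 0.103, -0.001], [0.103, -0.995, -0.001], [-0.001, 0.0, -1.0]]
ft_force: [-0.5, -0.7, 0.1]
grip_width: 0.0603
grasp_force: 0.0
```

```bash
python3 go.py .5875 .0125 .048 6; python3 - <<'E'
from cell import *
import cv2,pickle
s=snapshot("wrist");pickle.dump(s,open("w1.pkl","wb"));print(s["mtx"],s["xyz"],s["orientation"])
cv2.imwrite("pics/w1.png",s["color"][:,:,::-1])
E
```

```text
t 2.1 pos [0.5852 0.0071 0.1614] yaw 5.94 roll -0.06 shift [  2.9  -5.1 113.4] F [-0.5 -0.7  0.1] M [-0.01 -0.01 -0.05] grip 0.0603 0.0 q [ 0.1   0.34 -0.28  1.84  0.11  0.98 -1.69] tilt [-0.0011 -0.0005]
[[309.70691629   0.         324.26444937]
 [  0.         309.70691629 197.99422523]
 [  0.           0.           1.        ]] [0.66019156 0.01414183 0.34093903] [[ 1.04469008e-01  9.59759118e-01  2.60669642e-01]
 [-9.94528121e-01  1.00761612e-01  2.75846871e-02]
 [ 2.09161582e-04 -2.62125034e-01  9.65033897e-01]]
```

View pics/w1.png

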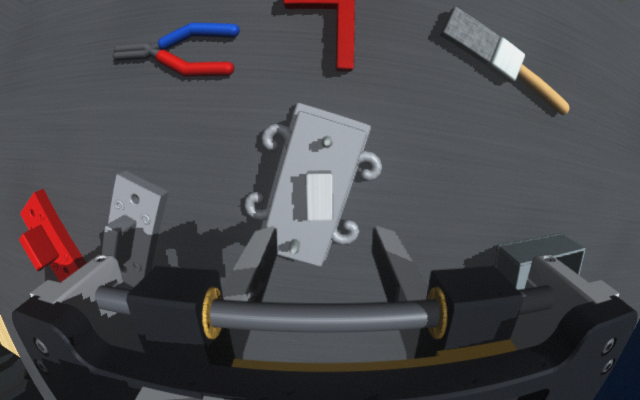

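The wrist view shows the offcut top at (306..333, 173..220) between the fingers' column lines. The dowel tips are at about (326,141) and (292,247).

```bash
cat >> h.py <<'E'
def fray(s,uv,z):
    K=s["mtx"];q=(np.atleast_2d(uv)-[K[0,2],K[1,2]])/K[0,0];r=np.linalg.norm(q,axis=1)
    d=np.c_[np.sin(r)/r*q[:,0],-np.sin(r)/r*q[:,1],-np.cos(r)]@np.array(s["orientation"]).T
    c=np.array(s["xyz"]);return c+d*((z-c[2])/d[:,2])[:,None]
E
python3 - <<'E'
from h import *
s=pickle.load(open("w1.pkl","rb"))
print(rect(fray(s,[(306,174),(332,173),(333,218),(307,220)],.065)))
print(fray(s,[(326,141),(292,247)],.065))
print("face far corners",fray(s,[(298,104),(370,127)],.045))
E
```

```text
(array([0.5864, 0.0108]), array([0.0236, 0.043 , 0.0246, 0.0441]), np.float64(6.97))
[[0.63802727 0.01020438 0.065     ]
 [0.53302679 0.03241954 0.065     ]]
face far corners [[ 0.66908861  0.03993885  0.045     ]
 [ 0.65465045 -0.03039911  0.045     ]]
```

Request:
play_rows([
  {"grip": 60,"offset": [2,-4,40],"roll": 0},
  {"grip": 60,"offset": [0,0,40],"roll": 0},
  {"grip": 60,"offset": [0,0,20],"roll": 0},
  {"grip": 60,"offset": [0,0,12],"roll": 0},
  {"grip": 60,"offset": [0,0,0],"roll": 0},
  {"grip": 0,"offset": [0,0,0],"roll": 0},
  {"grip": 0,"offset": [0,0,0],"roll": 0},
  {"grip": 0,"offset": [0,0,0],"roll": 0},
  {"grip": 0,"offset": [0,0,0],"roll": 0},
  {"grip": 0,"offset": [0,0,0],"roll": 0},
])

```text
time_s: 3.15
tool_pos: [0.5875, 0.0126, 0.05]
tcp_rot: [[0.995, 0.104, 0.001], [0.104, -0.995, 0.0], [0.001, 0.0, -1.0]]
ft_force: [0.0, -1.2, 6.9]
grip_width: 0.0236
grasp_force: 30.4
```

```bash
python3 go.py .461 -.307 .15 11
```

```text
t 3.15 pos [0.5875 0.0126 0.05  ] yaw 5.99 roll -5.01 shift [-185.2  289.5 -100. ] F [ 0.  -1.2  6.9] M [-0.38 -0.07  0.04] grip 0.0236 30.4 q [ 0.07  0.48 -0.26  1.92  0.17  0.76 -1.75] tilt [0.0006 0.    ]
```

Request:
play_rows([
  {"grip": 0,"offset": [0,0,-50],"roll": 0},
  {"grip": 0,"offset": [0,0,-50],"roll": -5},
  {"grip": 0,"offset": [-24,38,0],"roll": 0},
  {"grip": 0,"offset": [-24,38,0],"roll": 0},
  {"grip": 0,"offset": [-24,38,0],"roll": 0},
  {"grip": 0,"offset": [-24,38,0],"roll": 0},
  {"grip": 0,"offset": [-24,38,0],"roll": 0},
  {"grip": 0,"offset": [-24,38,0],"roll": 0},
  {"grip": 0,"offset": [-24,38,0],"roll": 0},
  {"grip": 0,"offset": [-15,22,0],"roll": 0},
  {"grip": 0,"offset": [0,0,0],"roll": 0},
])

```text
time_s: 4.25
tool_pos: [0.4604, -0.309, 0.1495]
tcp_rot: [[0.983, 0.185, -0.001], [0.185, -0.983, -0.001], [-0.001, 0.001, -1.0]]
ft_force: [-0.2, -0.0, -0.4]
grip_width: 0.0238
grasp_force: 30.0
```

```bash
python3 go.py .461 -.307 .015 11
```

```text
t 4.25 pos [ 0.4604 -0.309   0.1495] yaw 10.67 roll -0.33 shift [  1.   -1.8 134.5] F [-0.2 -0.  -0.4] M [ 0.04  0.04 -0.02] grip 0.0238 30.0 q [ 0.61  0.3  -0.16  1.93  0.06  0.92 -0.97] tilt [-0.0007 -0.001 ]
```

Request:
play_rows([
  {"grip": 0,"offset": [0,0,45],"roll": 0},
  {"grip": 0,"offset": [0,0,45],"roll": 0},
  {"grip": 0,"offset": [0,0,30],"roll": 0},
  {"grip": 0,"offset": [0,0,8],"roll": 0},
  {"grip": 0,"offset": [0,0,0],"roll": 0},
  {"grip": 45,"offset": [0,0,0],"roll": 0},
  {"grip": 45,"offset": [0,0,0],"roll": 0},
  {"grip": 45,"offset": [0,0,-20],"roll": 0},
  {"grip": 45,"offset": [0,0,-40],"roll": 0},
  {"grip": 45,"offset": [0,0,-50],"roll": 0},
  {"grip": 60,"offset": [0,0,-50],"roll": 0},
])

```text
time_s: 5.35
tool_pos: [0.4625, -0.3049, 0.1848]
tcp_rot: [[0.982, 0.191, 0.001], [0.191, -0.982, -0.001], [0.001, 0.001, -1.0]]
ft_force: [0.7, -0.8, 0.2]
grip_width: 0.0501
grasp_force: 0.0
```

```bash
python3 go.py .499 .254 .18 -18
```

```text
t 5.35 pos [ 0.4625 -0.3049  0.1848] yaw 11.0 roll 29.0 shift [-138.  -542.8    4.8] F [ 0.7 -0.8  0.2] M [-0.01 -0.02  0.  ] grip 0.0501 0.0 q [ 0.61  0.26 -0.17  1.89  0.05  0.99 -0.96] tilt [ 0.0013 -0.0006]
```

Request:
play_rows([
  {"grip": 60,"offset": [0,0,0],"roll": 7.25},
  {"grip": 60,"offset": [0,0,0],"roll": 7.25},
  {"grip": 60,"offset": [0,0,0],"roll": 7.25},
  {"grip": 60,"offset": [0,0,0],"roll": 7.25},
  {"grip": 60,"offset": [-11,-44,0],"roll": 0},
  {"grip": 60,"offset": [-11,-44,0],"roll": 0},
  {"grip": 60,"offset": [-11,-44,0],"roll": 0},
  {"grip": 60,"offset": [-11,-44,0],"roll": 0},
  {"grip": 60,"offset": [-11,-44,0],"roll": 0},
  {"grip": 60,"offset": [-11,-44,0],"roll": 0},
  {"grip": 60,"offset": [-11,-44,0],"roll": 0},
  {"grip": 60,"offset": [-11,-44,0],"roll": 0},
])

```text
time_s: 6.55
tool_pos: [0.488, 0.0587, 0.1832]
tcp_rot: [[0.951, -0.309, 0.003], [-0.309, -0.951, -0.0], [0.003, -0.001, -1.0]]
ft_force: [1.7, -0.7, -0.2]
grip_width: 0.0598
grasp_force: 0.0
```

Request:
play_rows([
  {"grip": 60,"offset": [-12,-48,0],"roll": 0},
  {"grip": 60,"offset": [-12,-48,0],"roll": 0},
  {"grip": 60,"offset": [-12,-48,0],"roll": 0},
  {"grip": 60,"offset": [-12,-40,0],"roll": 0},
  {"grip": 60,"offset": [0,0,0],"roll": 0},
  {"grip": 60,"offset": [0,0,0],"roll": 0},
])

```text
time_s: 7.15
tool_pos: [0.4989, 0.2476, 0.1825]
tcp_rot: [[0.952, -0.307, 0.001], [-0.307, -0.952, 0.0], [0.001, -0.001, -1.0]]
ft_force: [0.6, -1.0, -0.6]
grip_width: 0.0598
grasp_force: 0.0
```

```bash
python3 go.py .499 .254 .036 -18; python3 - <<'E'
from cell import *
import cv2,pickle
s=snapshot("wrist");pickle.dump(s,open("w2.pkl","wb"))
t=snapshot("top");pickle.dump(t,open("t2.pkl","wb"))
a=cv2.resize(s["color"][60:300,170:490],None,fx=2.4,fy=2.4,interpolation=cv2.INTER_CUBIC)
b=t["color"][180:290,430:520];a[:110,:90]=b
cv2.imwrite("pics/w2.png",a[:,:,::-1])
E
```

```text
t 7.15 pos [0.4989 0.2476 0.1825] yaw -17.9 roll 0.1 shift [ -1.8  -6.1 146.5] F [ 0.6 -1.  -0.6] M [ 0.04  0.02 -0.04] grip 0.0598 0.0 q [-0.2   0.29 -0.44  1.88  0.15  1.01 -2.59] tilt [0.0012 0.0004]
```

View pics/w2.png

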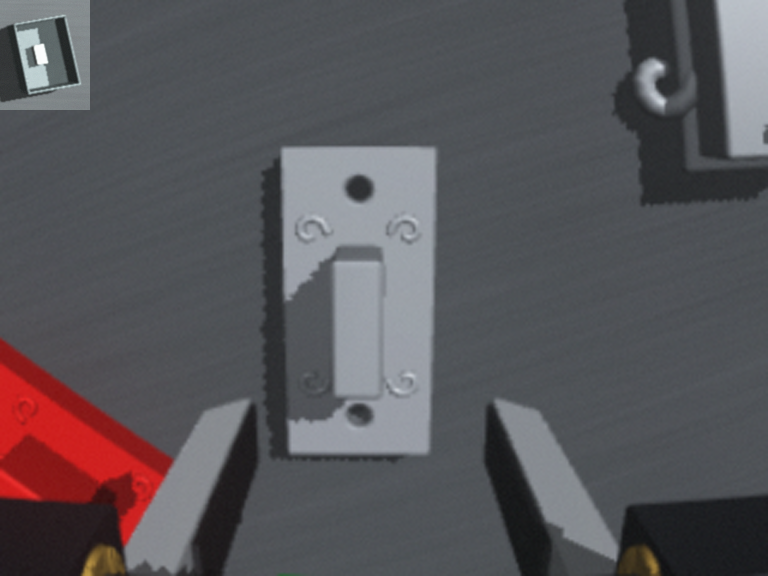

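The inset shows the offcut in the bin. The plate is straight ahead between the fingers, with holes at crop (359,188) and (359,413) and the rib top centred near (358,329).

```bash
python3 - <<'E'
from h import *
s=pickle.load(open("w2.pkl","rb"));f=lambda q:(np.array(q)+.5)/2.4-.5+[170,60]
print("rib",rect(fray(s,f([(333,262),(382,262),(384,397),(334,397)]),.067)))
print("plate",rect(fray(s,f([(281,147),(437,147),(430,454),(289,454)]),.022)))
h=fray(s,f([(359,188),(359,412)]),.022)[:,:2];print(h,h.mean(0),np.degrees(np.arctan2(*(h[0]-h[1])[::-1])))
E
```

```text
rib (array([0.4965, 0.2528]), array([0.0197, 0.0576, 0.0211, 0.0577]), np.float64(-17.49))
plate (array([0.496 , 0.2534]), array([0.071 , 0.1504, 0.0708, 0.1508]), np.float64(-17.97))
[[0.5494714  0.23599998]
 [0.44619612 0.26968302]] [0.49783376 0.2528415 ] -18.063640635105603
```

Request:
play_rows([
  {"grip": 60,"offset": [-2.5,-5,40],"roll": 0},
  {"grip": 60,"offset": [0,0,40],"roll": 0},
  {"grip": 60,"offset": [0,0,40],"roll": 0},
  {"grip": 60,"offset": [0,0,25],"roll": 0},
  {"grip": 60,"offset": [0,0,9],"roll": 0},
  {"grip": 60,"offset": [0,0,0],"roll": 0},
  {"grip": 0,"offset": [0,0,0],"roll": 0},
  {"grip": 0,"offset": [0,0,0],"roll": 0},
  {"grip": 0,"offset": [0,0,0],"roll": 0},
  {"grip": 0,"offset": [0,0,0],"roll": 0},
  {"grip": 0,"offset": [0,0,0],"roll": 0},
  {"grip": 0,"offset": [0,0,0],"roll": 0},
], force=55)

```text
time_s: 8.45
tool_pos: [0.4986, 0.2528, 0.0281]
tcp_rot: [[0.951, -0.309, 0.001], [-0.309, -0.951, 0.001], [0.001, -0.001, -1.0]]
ft_force: [0.2, 2.3, 5.5]
grip_width: 0.0218
grasp_force: 55.0
```

```bash
python3 go.py .5847 .0208 .15 -11.2
```

```text
t 8.45 pos [0.4986 0.2528 0.0281] yaw -17.99 roll -6.79 shift [ 129.6  210.9 -121.9] F [0.2 2.3 5.5] M [ 0.34 -0.12  0.03] grip 0.0218 55.0 q [-0.3   0.49 -0.35  1.99  0.25  0.71 -2.69] tilt [0.001  0.0009]
```

Request:
play_rows([
  {"grip": 0,"offset": [0,0,-20],"roll": 0},
  {"grip": 0,"offset": [0,0,-40],"roll": -3.4},
  {"grip": 0,"offset": [0,0,-32],"roll": -3.4},
  {"grip": 0,"offset": [-2,35,0],"roll": 0},
  {"grip": 0,"offset": [-2,40,0],"roll": 0},
  {"grip": 0,"offset": [-2,40,0],"roll": 0},
  {"grip": 0,"offset": [-2,40,0],"roll": 0},
  {"grip": 0,"offset": [-2,35,0],"roll": 0},
  {"grip": 0,"offset": [0,21,17],"roll": 0},
  {"grip": 0,"offset": [0,0,0],"roll": 0},
  {"grip": 0,"offset": [0,0,0],"roll": 0},
  {"grip": 0,"offset": [0,0,0],"roll": 0},
])

```text
time_s: 9.65
tool_pos: [0.4475, 0.0481, 0.1027]
tcp_rot: [[0.981, -0.193, 0.0], [-0.193, -0.981, 0.0], [0.0, -0.0, -1.0]]
ft_force: [0.5, 0.5, -4.9]
grip_width: 0.0215
grasp_force: 55.0
```

```bash
python3 go.py .5847 .0208 .103 -11.2; python3 - <<'E'
from cell import *
import cv2,pickle
s=snapshot("wrist");s["obs"]=observe();pickle.dump(s,open("w3.pkl","wb"))
a=cv2.resize(s["color"][20:270,210:430],None,fx=2.4,fy=2.4,interpolation=cv2.INTER_CUBIC)
cv2.imwrite("pics/w3.png",a[:,:,::-1])
E
```

```text
t 9.65 pos [0.4475 0.0481 0.1027] yaw -11.15 roll 0.05 shift [139.9   0.2  -0.3] F [ 0.5  0.5 -4.9] M [ 0.06 -0.08 -0.  ] grip 0.0215 55.0 q [ 0.08  0.22 -0.36  2.17  0.11  0.77 -2.12] tilt [0.0001 0.0004]
```

View pics/w3.png

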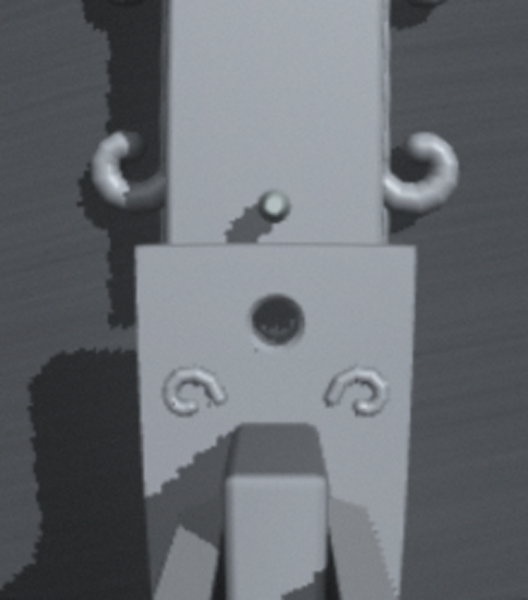

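The near dowel tip is at crop (274,205), the plate's far hole at (277,320), and the plate front corners at (136,247) and (415,247). I still need the far dowel, so I'm taking a combined magnified crop.

```bash
python3 - <<'E'
from h import *
s=pickle.load(open("w3.pkl","rb"));c=s["color"][:,:,::-1]
f=lambda q:(np.array(q)+.5)/2.4-.5+[210,20]
print("face side edges near", f([(170,243),(386,243)]))
# far dowel, near dowel, hole tiles 40x40 x8 (label px)
K=s["mtx"];R=np.array(s["orientation"]);C=np.array(s["xyz"])
def proj(P):
    v=R.T@(np.array(P)-C);x,y,z=v[0],-v[1],-v[2];t=np.arctan2(np.hypot(x,y),z);r=np.hypot(x,y)
    return K[0,0]*t*x/r+K[0,2],K[0,0]*t*y/r+K[1,2]
pf=proj([.6378,.0102,.065]);print("pred far",pf,"near",proj([.5324,.0319,.065]))
T=[]
for u,v in (pf,f((274,205)),f((277,320))):
    u0,v0=int(u)-16,max(int(v)-16,0);print(u0,v0)
    T.append(cv2.resize(c[v0:v0+32,u0:u0+32],None,fx=8,fy=8,interpolation=cv2.INTER_CUBIC))
cv2.imwrite("pics/w3t.png",np.hstack(T))
E
```

```text
face side edges near [[280.54166667 120.95833333]
 [370.54166667 120.95833333]]
pred far (np.float64(323.57756298656784), np.float64(-38.508286500675524)) near (np.float64(322.0801293071574), np.float64(100.54248414041908))
307 0
307 89
309 137
```

View pics/w3t.png

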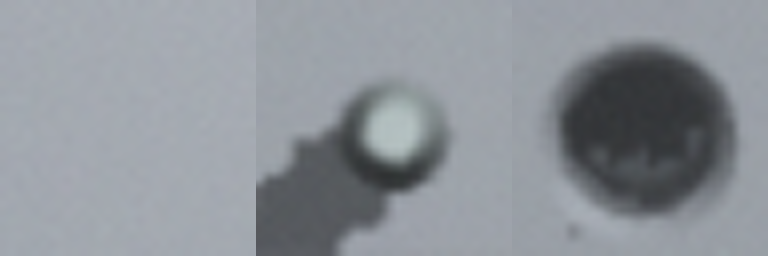

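The far dowel lies outside the image. The near dowel tip is at px (323.9,104.7) and the plate's far hole at px (325.4,152.7). The moved plate and the dowel are now in the same image, so I can compute the offset.

```bash
python3 - <<'E'
from h import *
s=pickle.load(open("w3.pkl","rb"));o=s["obs"];R=np.array(o["tcp_rot"]);p=np.array(o["tool_pos"])
g=lambda uv,z:((fray(s,uv,z)-p)@R*1000).round(2)
f=lambda q:(np.array(q)+.5)/2.4-.5+[210,20]
print("tool frame mm: dowel",g((323.9,104.7),.065),"hole",g((325.4,152.7),.0967),"world dowel",fray(s,(323.9,104.7),.065))
print("front corners",g(f([(136,247),(415,247)]),.0967))
e=g(f([(170,240),(386,240),(174.5,5),(384,5)]),.045);print("face edges",e)
s1=pickle.load(open("w1.pkl","rb"));c=s1["color"][:,:,::-1]
T=[cv2.resize(c[v-14:v+14,u-14:u+14],None,fx=10,fy=10,interpolation=cv2.INTER_CUBIC) for u,v in((326,141),(292,247))]
cv2.imwrite("pics/w1t.png",np.hstack(T))
E
```

```text
tool frame mm: dowel [[83.43  0.94 37.81]] hole [[53.38  1.9   6.11]] world dowel [[0.52928826 0.03122866 0.065     ]]
front corners [[ 72.02 -33.55   6.13]
 [ 72.07  36.25   6.09]]
face edges [[ 73.04 -32.18  57.83]
 [ 73.13  36.53  57.8 ]
 [150.87 -30.89  57.84]
 [151.05  35.96  57.81]]
```

View pics/w1t.png

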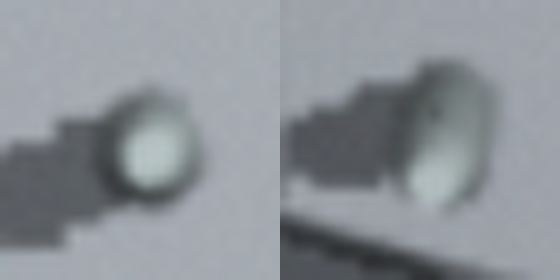

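```bash
python3 - <<'E'
from h import *
s=pickle.load(open("w1.pkl","rb"))
h=fray(s,[(326.85,141.75),(292.85,251.1)],.065)[:,:2];print(h,h.mean(0),np.linalg.norm(h[0]-h[1]),np.degrees(np.arctan2(*(h[0]-h[1])[::-1])))
s=pickle.load(open("w2.pkl","rb"));R=np.array([[.952,-.307],[-.307,-.952]])
print("holes w2 in tool frame after grasp (TCP .4986 .2528):",((np.array([[.54947,.236],[.4462,.26968]])-[.4986,.2528])@R*1000).round(2))
E
```

```text
[[0.6374378  0.00938192]
 [0.52869213 0.03128908]] [0.58306496 0.0203355 ] 0.11093035690373626 -11.38997010050222
holes w2 in tool frame after grasp (TCP .4986 .2528): [[ 5.359e+01  3.800e-01]
 [-5.507e+01  2.000e-02]]
```

The dowels are consistent between the two wrist images: yaw -11.4°, centre (0.583,0.0204). Taking the hole-to-dowel shift from the same image, the TCP target is (0.585,0.0215).

Request:
play_rows([
  {"grip": 0,"offset": [30,0,0],"roll": 0.2},
  {"grip": 0,"offset": [40,0,0],"roll": 0},
  {"grip": 0,"offset": [40,0,0],"roll": 0},
  {"grip": 0,"offset": [30,-0.8,0],"roll": 0},
  {"grip": 0,"offset": [0,0,6],"roll": 0},
  {"grip": 0,"offset": [0,0,0],"roll": 0},
  {"grip": 0,"offset": [0,0,0],"roll": 0},
  {"grip": 0,"offset": [0,0,0],"roll": 0},
])

```text
time_s: 10.5
tool_pos: [0.5842, 0.021, 0.0969]
tcp_rot: [[0.98, -0.197, -0.0], [-0.197, -0.98, 0.0], [-0.0, -0.0, -1.0]]
ft_force: [-0.3, -0.6, -5.4]
grip_width: 0.0218
grasp_force: 55.0
```

```bash
python3 go.py .585 .0217 .073 -11.4; python3 - <<'E'
from cell import *
import cv2,pickle
s=snapshot("wrist");pickle.dump(s,open("w4.pkl","wb"))
a=cv2.resize(s["color"][60:300,220:420],None,fx=3,fy=3,interpolation=cv2.INTER_CUBIC)[:600]
cv2.imwrite("pics/w4.png",a[:,:,::-1])
E
```

```text
t 10.5 pos [0.5842 0.021  0.0969] yaw -11.35 roll 0.05 shift [ 0.7 -0.9 23.9] F [-0.3 -0.6 -5.4] M [ 0.08 -0.03 -0.  ] grip 0.0218 55.0 q [ 0.1   0.42 -0.3   1.89  0.16  0.85 -2.06] tilt [-0.0001  0.    ]
```

View pics/w4.png

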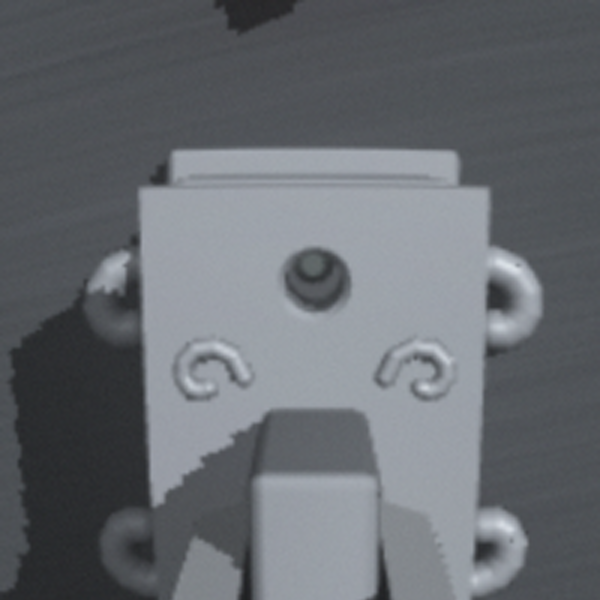

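The dowel tip shows through the far hole: tip at crop (314,264), top rim centre at about (317,280).

```bash
python3 - <<'E'
from h import *
s=pickle.load(open("w4.pkl","rb"));f=lambda q:(np.array(q)+.5)/3-.5+[220,60]
R=np.array([[.98,-.197],[-.197,-.98]])
g=lambda q,z:((fray(s,f(q),z)[:,:2]-[.5842,.021])@R*1000).round(2)
print("tip",g((314,264),.065),"rim",g((317,280),.0909))
E
```

```text
tip [[53.81  1.12]] rim [[53.22  1.73]]
```

Request:
play_rows([
  {"grip": 0,"offset": [0.6,-0.7,0],"roll": 0},
  {"grip": 0,"offset": [0,0,3],"roll": 0},
  {"grip": 0,"offset": [0,0,3],"roll": 0},
  {"grip": 0,"offset": [0,0,2],"roll": 0},
  {"grip": 0,"offset": [0,0,2],"roll": 0},
  {"grip": 0,"offset": [0,0,0],"roll": 0},
])

```text
time_s: 11.15
tool_pos: [0.5852, 0.021, 0.0862]
tcp_rot: [[0.98, -0.198, -0.001], [-0.198, -0.98, 0.0], [-0.001, 0.0, -1.0]]
ft_force: [0.5, 0.4, -5.0]
grip_width: 0.0213
grasp_force: 55.0
```

```bash
python3 go.py .585 .0217 .073 -11.4
```

```text
t 11.15 pos [0.5852 0.021  0.0862] yaw -11.41 roll -0.01 shift [-0.4 -0.7 13.2] F [ 0.5  0.4 -5. ] M [ 0.01 -0.02  0.03] grip 0.0213 55.0 q [ 0.09  0.43 -0.3   1.9   0.17  0.84 -2.06] tilt [-0.0005  0.0001]
```

Request:
play_rows([
  {"grip": 0,"offset": [0,0,3],"roll": 0},
  {"grip": 0,"offset": [0,0,3],"roll": 0},
  {"grip": 0,"offset": [0,0,3],"roll": 0},
  {"grip": 0,"offset": [0,0,2],"roll": 0},
  {"grip": 0,"offset": [0,0,0],"roll": 0},
])

```text
time_s: 11.65
tool_pos: [0.5852, 0.021, 0.0752]
tcp_rot: [[0.98, -0.198, -0.001], [-0.198, -0.98, 0.0], [-0.001, 0.0, -1.0]]
ft_force: [0.1, -0.1, -5.3]
grip_width: 0.0216
grasp_force: 55.0
```

```bash
python3 go.py .585 .0217 .073 -11.4
```

```text
t 11.65 pos [0.5852 0.021  0.0752] yaw -11.4 roll -0.0 shift [-0.4 -0.6  2.2] F [ 0.1 -0.1 -5.3] M [ 0.04 -0.04 -0.01] grip 0.0216 55.0 q [ 0.09  0.45 -0.3   1.91  0.17  0.81 -2.07] tilt [-0.0005  0.    ]
```

Request:
play_rows([
  {"grip": 0,"offset": [0,0,1],"roll": 0},
  {"grip": 0,"offset": [0,0,1],"roll": 0},
  {"grip": 0,"offset": [0,0,0],"roll": 0},
  {"grip": 0,"offset": [0,0,0],"roll": 0},
])

```text
time_s: 12.05
tool_pos: [0.5855, 0.021, 0.0736]
tcp_rot: [[0.98, -0.198, 0.0], [-0.198, -0.98, 0.0], [0.0, -0.0, -1.0]]
ft_force: [0.6, 0.5, -5.7]
grip_width: 0.0216
grasp_force: 55.0
```

Request:
play_rows([
  {"grip": 0,"offset": [0,0,0.5],"roll": 0},
  {"grip": 0,"offset": [0,0,0],"roll": 0},
  {"grip": 0,"offset": [0,0,0],"roll": 0},
])

```text
time_s: 12.35
tool_pos: [0.5855, 0.021, 0.0732]
tcp_rot: [[0.98, -0.198, 0.0], [-0.198, -0.98, 0.0], [0.0, -0.0, -1.0]]
ft_force: [0.3, 0.7, -4.4]
grip_width: 0.0218
grasp_force: 55.0
```

Request:
play_rows([
  {"grip": 0,"offset": [0,0,0.5],"roll": 0},
  {"grip": 0,"offset": [0,0,0],"roll": 0},
  {"grip": 0,"offset": [0,0,0],"roll": 0},
])

```text
time_s: 12.65
tool_pos: [0.5855, 0.021, 0.0731]
tcp_rot: [[0.98, -0.198, 0.0], [-0.198, -0.98, -0.0], [0.0, 0.0, -1.0]]
ft_force: [-3.9, -0.2, 5.8]
grip_width: 0.0222
grasp_force: 55.0
```

Request:
play_rows([
  {"grip": 0,"offset": [0,0,0.4],"roll": 0},
  {"grip": 0,"offset": [0,0,0],"roll": 0},
  {"grip": 0,"offset": [0,0,0],"roll": 0},
  {"grip": 0,"offset": [0,0,0],"roll": 0},
])

```text
time_s: 13.05
tool_pos: [0.5855, 0.021, 0.0731]
tcp_rot: [[0.98, -0.198, 0.0], [-0.198, -0.98, -0.0], [0.0, 0.0, -1.0]]
ft_force: [-6.5, -1.6, 13.2]
grip_width: 0.0219
grasp_force: 55.0
```

```bash
python3 go.py .585 .0217 .073 -11.4;python3 - <<'E'
from cell import *
import cv2
t=snapshot("scene");w=snapshot("wrist")
a=cv2.resize(t["color"][170:290,260:380],None,fx=3.3,fy=3.3,interpolation=cv2.INTER_CUBIC)
b=cv2.resize(t["color"][270:380,110:250],(396,396))
import numpy as np
cv2.imwrite("pics/end.png",np.hstack([a,b])[:,:,::-1])
E
python3 go.py .585 .0217 .073 -11.4
```

```text
t 13.05 pos [0.5855 0.021  0.0731] yaw -11.41 roll -0.01 shift [-0.6 -0.6  0.1] F [-6.5 -1.6 13.2] M [-0.07  1.46 -0.01] grip 0.0219 55.0 q [ 0.09  0.45 -0.3   1.91  0.18  0.81 -2.07] tilt [ 0.0004 -0.0001]
t 13.15 pos [0.5855 0.021  0.0731] yaw -11.41 roll -0.01 shift [-0.6 -0.6  0.1] F [-7.1 -1.6 12.5] M [-0.14  1.37 -0.03] grip 0.0224 55.0 q [ 0.09  0.45 -0.3   1.91  0.18  0.81 -2.07] tilt [ 0.0004 -0.0002]
```

View pics/end.png

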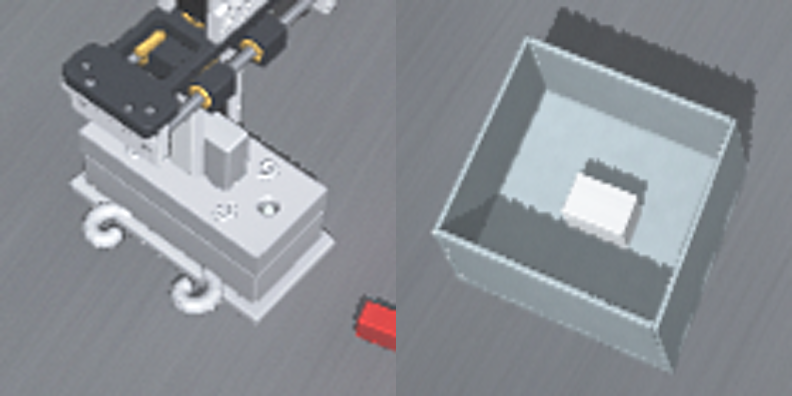

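The plate is seated flush, with the dowel end visible in its hole. The offcut lies in the bin, and the press is about 13 N plus 5 N of weight, so roughly 18 N.

```bash
python3 -c "
from cell import *
print(finish_job())"
```

```text
the job is handed in; nothing more can be done
None
```

I handed the job in with the offcut let go in the scrap bin and the upper half flush on both dowels, still gripped and pressed down with about 18 N; no verdict came back.

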